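# Clamp a wooden test bar with the ratchet lever stand

## Task

First swing the hand lever of the clamp stand up and over to its last notch so that it stays there by itself with the foot raised. Then swing both carton flaps wide open, past upright, and lay the wooden bar from the carton flat on the stand's bed, in line with it, with its far end under the raised foot, and let go of it. Finally press the release button so that the foot comes down and holds the bar; leave the other things on the table where they are.

Things in the scene. Friction and masses are not known exactly. Their poses are not given: they have to be found in the camera images.
- stand: Grey bench clamp stand, fixed, base plate 200 x 250 x 15 mm. Origin at table height below the foot's axis; x points from the robot side to the column (its front face at x = +45 mm), y to the lever's side, z up. Lever cheek plate and toothed disc: y = +55 to +103, x = -62 to +42 mm, up to 167 mm high. Button console: x = -45 to +40, y = -115 to -55 mm.
- bed_top (a point): Middle of the top of the aluminium bed, 45 mm above the table; the bed runs along the stand's x from -95 to +40 mm and is 60 mm wide (stand y -30 to +30).
- head_nose (a point): Lower front edge of the stand's head, 170 mm high at stand x = -50 mm. The head, 36 mm wide, reaches from the column over the bed: a gripper pointing straight down cannot lay the bar there, one leaning back 25 to 40 degrees (fingers forward and down) can.
- lever (a joint): Hand lever (like a parking brake) on the stand's +y side, hinged along stand y. 0 rad = spring rest: it rises at 45 degrees from its hinge, leaning to the stand's -x; grows as its knob is pushed up and over to +x. A ratchet holds it at notches of about 0.62, 0.84 and 1.06 rad (the last, 15 degrees past upright); stop at 1.16. Takes about 8 N at the knob. Foot rises 45 mm per rad.
- lever_knob (a point): Centre of the black ball knob (26 mm across) at the lever's end, 140 mm from the hinge axis; below it a round black grip 16 mm thick, 50 mm long. Easily pushed with the shut fingers held on its -x side. With the foot down on the bar the lever stays at about 0.38 rad.
- lever_hinge (a point): Point on the lever's hinge axis, in the lever's plane (stand x -10, y +95, z 85 mm).
- release (a joint): Release button travel: 0 = out, 7 mm = fully pressed (about 6 N). Pressed more than about 5 mm it frees the lever, which swings down in about a second.
- release_top (a point): Centre of the top of the round black release button (28 mm across) on the sloping console on the stand's -y side. The console's face leans 26 degrees: the button is pressed along the stand's direction (0.435, 0, -0.900).
- foot (a joint): Height of the clamping foot above its lowest place: 0 = 8 mm above the bed, 48 mm with the lever in its last notch.
- foot_bottom (a point): Centre of the underside of the round clamping foot (20 mm across), which moves straight up and down.
- carton: Open-topped cardboard carton 240 x 136 x 45 mm (x, y, z), fixed to the table, walls 4 mm. Origin at the centre of its underside. Two flaps on its top are hinged along the long sides and meet in the middle.
- flap_left (a joint): Flap hinged on the carton's +y rim (45 mm high): 0 = closed, level; pi/2 = upright; up to 2.6 rad = hanging outside. Starts ajar, stays where it is left.
- flap_right (a joint): The same flap hinged on the carton's -y rim.
- flap_left_edge (a point): Middle of the free edge of the +y flap, 65 mm from its hinge; the flap is 236 mm long, 3 mm thick.
- flap_right_edge (a point): Middle of the free edge of the -y flap.
- bar: Plain wooden bar 120 x 30 x 25 mm (x along it, y, z), 60 g, lying on the carton's floor (4 mm above the table). Origin at the centre of its underside.
- jar: Bystander: small amber jar, 42 mm across, 60 mm tall, standing between carton and stand. Leave it.
- beaker: Bystander: glass beaker, 60 mm across, 70 mm tall, far side. Leave it.
- spatula: Bystander: spatula 150 mm long, lying near the robot. Leave it.
- flask: Bystander: orange plastic bottle, 72 mm across, 190 mm tall, at the left. Leave it.
- bowl: Bystander: white bowl, 90 mm across, 45 mm tall, at the right. Leave it.
- mug: Bystander: white mug, 76 mm across, 85 mm tall, near left. Leave it.
- weight: Bystander: brass cylinder weight, 40 mm across, 30 mm tall, near right. Leave it.
Mind the look-alikes: they are no part of the job. Of the things shaped like the bar, the wooden one is meant.

How it is judged:
On the way, in this order (a step that is already met when the one before it is completed fails the run):
1. the lever is up in its last notch and stays there without being held (value of joint lever above 0.98 rad and contact force between the fingers and lever below 0.3 N), for 0.3 s.
2. both carton flaps are open past upright, lever still up (value of joint each of flap_left, flap_right above 1.75 rad and value of joint lever above 0.98 rad), for 0.2 s.
3. the bar lies on the bed with its end under the raised foot, let go (x of bar in the frame of stand between -0.055 and -0.012 m and y of bar in the frame of stand between -0.015 and 0.015 m and z of bar in the frame of stand between 0.04 and 0.05 m and angle between the x axis of bar and the x axis of stand, either way round below 0.2 rad and angle between bar's own z axis and vertical below 0.08 rad and value of joint lever above 0.98 rad and contact force between the fingers and bar below 0.3 N), for 0.3 s.
4. the release button is pressed (value of joint release above 0.004 m), for 0.02 s.
At the end, for the whole second after the job is handed in: Bar flat on the bed, within 11 degrees and 15 mm of its line, its far end 5 mm or more past the foot's axis; foot pressing on it (over 3 N), lever below 0.48 rad, button out, both flaps open past 1.75 rad, bar at rest (x of bar in the frame of stand between -0.055 and -0.012 m and y of bar in the frame of stand between -0.015 and 0.015 m and z of bar in the frame of stand between 0.04 and 0.05 m and angle between the x axis of bar and the x axis of stand, either way round below 0.2 rad and angle between bar's own z axis and vertical below 0.08 rad and value of joint each of flap_left, flap_right above 1.75 rad and value of joint lever below 0.48 rad and contact force between foot and bar above 3 N and value of joint release below 0.002 m and linear speed of bar below 0.01 m/s); the robot touches nothing.
It fails at once if another thing on the table is shifted by more than 30 mm or knocked over (distance of any of jar, beaker, spatula, flask, bowl, mug, weight from where it was at the start of the episode above 0.03 m or angle between any of jar, beaker, flask, bowl, mug, weight's own z axis and vertical above 0.6 rad).
It also fails if it takes over 70 s, if anything falls off the work surface, if the arm or the gripper's body presses on something with over 40 N, if the wrist force passes 120 N, or if a joint passes its speed limit or range.

## Robot

A 7-joint arm with a two-finger parallel gripper is mounted at the origin on the work surface. World frame = base frame: x ahead of the robot, y to its left, z up, the work surface at z = 0. Lengths are in m, angles in rad, forces in N, time in s.
With the tool pointing down it reaches from about 0.35 to 0.9 m from the base axis. Payload 7.2 kg.
Tool frame: the origin (TCP) lies at the very end of the fingers, on their centre line; the grasp point (between the pads) lies behind it (env.grip_point_offset is the z of the grasp point in the tool frame, in m); z points along the fingers, y is the line along which they close (so a half turn about z gives the same grasp; the last joint's range is limited). The gripper opens to 85 mm and grips with 20 to 120 N. Pads are 22 mm wide; open, the fingers measure 114 mm over their backs; the gripper's body (76 mm by 85 mm) begins 54 mm behind the grasp point. The pads swing forward as they close: fully open they stand 13 mm farther back than shut.
Start: joints at [1.244, 0.411, -0.013, 1.596, 0.006, 1.134, -0.082], TCP at [0.16, -0.604, 0.231] pointing down, gripper open.
Joint ranges: [-2.95, 2.95], [-0.29, 1.99], [-1.47, 1.44], [0.14, 2.54], [-1.03, 4.17], [0.13, 1.85], [-2.86, 2.86]. Speed limits (rad/s): [2.39, 2.39, 3.01, 3.01, 3.14, 3.14, 3.14].

## Interface

Orientations are given as a unit quaternion [x, y, z, w].
In Python, from plant import env gives the robot as it stands.
- The arm moves only by the tool servo_tool, never from a script. Its argument "motion" is text: rows parted by semicolons, each of 7 numbers parted by spaces: the shift along the tool's x, y, z as a fraction of full scale, then the turn, a rotation vector about the tool's x, y, z as a fraction of full scale, then the closure, from 0 (fully open) to 1 (shut). A call has 1 to 20 rows; each row is the pose to reach, as a shift and turn from the pose commanded when the call began, along the tool's axes at that moment; what a row does not reach only later rows make up. Full scale, the value 1, is 0.75 m for a shift and 120 degrees for a turn. A row lasts 1/10 s, in which the tool goes at most 50 mm and 8.59 degrees, less where a joint would pass 70% of its speed; a pose out of reach is approached as far as the arm can. A call with a number of a shift or a turn outside -1 to 1 is refused whole. A call with a gripper value outside its range is refused whole. The fingers move at their own pace and stop on an object; "grip_force" is the grip in N (left out, the last holds). Time passes only in rows, so rows that repeat a pose let the fingers close. It gives the time, the measured TCP pose, the force, the opening and the grip force at its end, in the units of the state.
- env.observe(): the state, without advancing time (a new reading comes with each control period).
- env.snapshot(name): name is "scene" or "top"; returns the picture (384x512x3 uint8, red, green, blue); there is no depth.
- env.camera_info(name): a dict with "fovy" (degrees; the focal length in pixels is half the picture's height over the tangent of half this angle, whatever the lens; pixels are square), "cx", "cy" (the principal point, pixels), "dist_coeffs" ([k1, k2, p1, p2, k3] as OpenCV has them; the pictures are not rectified), "position" and "orientation" of the camera in the world. Camera axes: x right, y up, looking along -z (the intrinsics and any distortion apply to the point x, -y, -z); pixel columns grow to the right and rows downward; lengths in m; the calibration is good to about 2 mm. A picture is of the moment at which its call begins. camera_info takes no time and is no camera call.
- env.finish_job(): hands the job in; it is judged then, once.
The state is a dict: "t": time; "qpos": joint angles; "joint_velocities": joint speeds; "effort": joint torques, N m; "eef_pos": TCP position; "ee_rot": TCP orientation; "wrist_force": force on the tool from outside, world axes, zero at the start; "wrist_torque": the same for the moment, N m; "gripper_width": opening from 0.0 (shut) to 1.0 (fully open); "grip_force": force on a finger pad.
Only numpy, scipy, OpenCV 4.12 (cv2) and the standard library are available. Lean on these libraries where they do the work, as an engineer would, in place of code of your own. Each camera call takes 0.05 s, during which the arm holds its last target. There are 200 camera calls.

## Working session

There is one attempt and no reset: what is moved stays moved. The work goes in short steps, Python scripts to look and compute and a tool call to move; the robot and the scene stay as the last step left them, time stands still between calls to the robot, and variables do not carry over. Pictures are saved under pics/ and viewed, at most 10 in all, crops included, and the job is handed in when it is done.

Besides the shell and the picture viewer there is one more tool, called after ">>>" as name(argument=value, ...), one argument or row to a line, values as JSON. servo_tool: Moves the arm, as the interface text tells. Shift numbers are shares of 0.75 m and turn numbers shares of 120 degrees, none past 1 either way. Its arguments: {"type":"object","properties":{"motion":{"type":"string"},"grip_force":{"type":"number"}},"required":["motion"]}

```bash
ls; mkdir -p pics; python3 - <<'E'
from plant import env
import cv2
for n in ("scene","top"):
    print(n,env.camera_info(n)); cv2.imwrite(f"pics/{n}0.png",cv2.resize(env.snapshot(n)[:,:,::-1],(800,600),interpolation=cv2.INTER_CUBIC))
print(env.observe(), env.grip_point_offset)
E
```

```text
pics
scene {'fovy': 46.84435070935557, 'cx': 247.26411500682048, 'cy': 188.69514541185762, 'dist_coeffs': array([-0.06766147,  0.        ,  0.        ,  0.        ,  0.        ]), 'position': array([1.25715166, 0.42709367, 1.08045722]), 'orientation': array([0.17106133, 0.31340999, 0.814712  , 0.45689884])}
top {'fovy': 47.335349104055574, 'cx': 252.1078753714387, 'cy': 192.2394090699382, 'dist_coeffs': array([0.01086035, 0.        , 0.        , 0.        , 0.        ]), 'position': array([ 0.34512178, -0.02574303,  1.52554946]), 'orientation': array([ 0.04163468, -0.0370254 , -0.70506107,  0.70695443])}
{'t': 0.1, 'qpos': array([ 1.24380844,  0.41182557, -0.01271405,  1.59691364,  0.00559296,
        1.134321  , -0.08220095]), 'joint_velocities': array([-0.00072352, -0.00076818,  0.00037445, -0.00091932, -0.00150226,
        0.00099405,  0.00136164]), 'effort': array([ 3.90690635e-03, -6.01829267e+01,  6.84902295e-01, -3.00094020e+01,
        1.41159457e-02,  6.50087706e-03,  3.25677934e-05]), 'eef_pos': array([ 0.15980116, -0.60378174,  0.23055275]), 'ee_rot': array([ 9.91638610e-01,  1.29044002e-01, -1.38685007e-04, -7.02464700e-04]), 'wrist_force': array([ 0.54085882, -0.15376606,  0.01487793]), 'wrist_torque': array([0.03734961, 0.02268474, 0.01171269]), 'grip_force': 0.0, 'gripper_width': 1.0018623887493088} -0.0187
```

View pics/scene0.png

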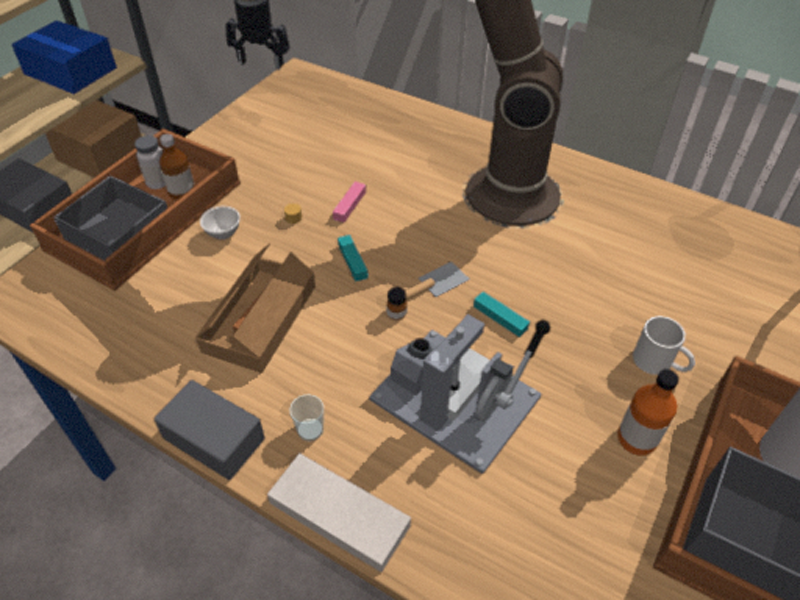

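View pics/top0.png

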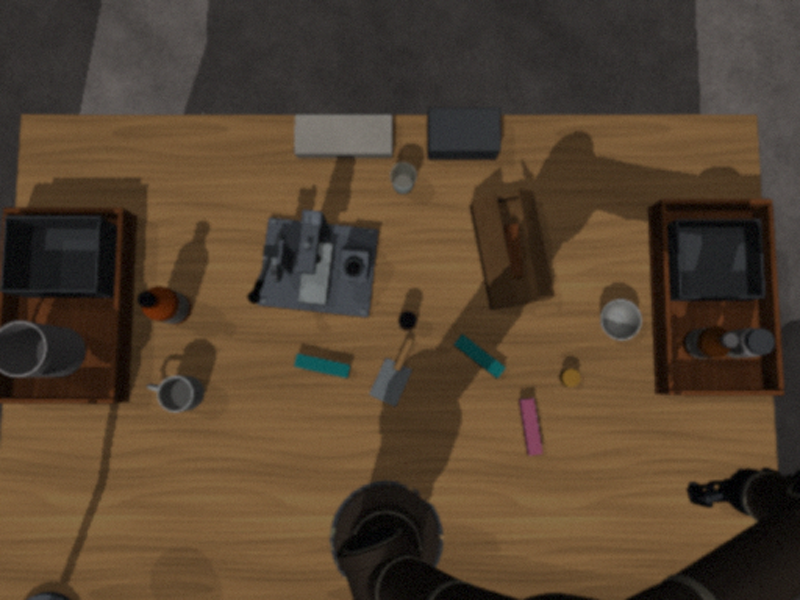

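The top view shows the stand around (318,265) and the carton around (512,250). The bar look-alikes are teal bars at (323,366) and (479,356), and a pink one at (531,426). The wooden bar is inside the carton, near (515,250). Next I'll take one close composite of the stand and carton.

```bash
cat > h.py <<'E'
import numpy as np, cv2
from scipy.spatial.transform import Rotation as R
from plant import env
def cam(n):
    c=env.camera_info(n); f=192/np.tan(np.radians(c["fovy"])/2)
    K=np.array([[f,0,c["cx"]],[0,f,c["cy"]],[0,0,1]])
    M=R.from_quat(c["orientation"]).as_matrix()@np.diag([1,-1,-1])  # cv cam -> world
    return K,c["dist_coeffs"],M,c["position"]
def proj(n,P):
    K,d,M,p=cam(n); r=cv2.Rodrigues(M.T)[0]
    return cv2.projectPoints(np.atleast_2d(P).astype(float),r,-M.T@p,K,d)[0][:,0]
def ray(n,uv,z):
    K,d,M,p=cam(n)
    q=cv2.undistortPoints(np.array([[uv]],float),K,d)[0,0]
    v=M@[q[0],q[1],1]; return p+v*(z-p[2])/v[2]
E
python3 - <<'E'
from h import *
t=env.snapshot("top")[:,:,::-1]; s=env.snapshot("scene")[:,:,::-1]
np.save("t0.npy",t);np.save("s0.npy",s)
g=lambda im,x,y:cv2.resize(im[y:y+75,x:x+100],(400,300),interpolation=cv2.INTER_CUBIC)
cv2.imwrite("pics/c1.png",np.clip(1.5*np.vstack([np.hstack([g(t,155,130),g(t,280,120)]),np.hstack([g(s,230,200),g(s,115,152)])]).astype(float),0,255).astype(np.uint8))
E
```

```text
(no output)
```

View pics/c1.png

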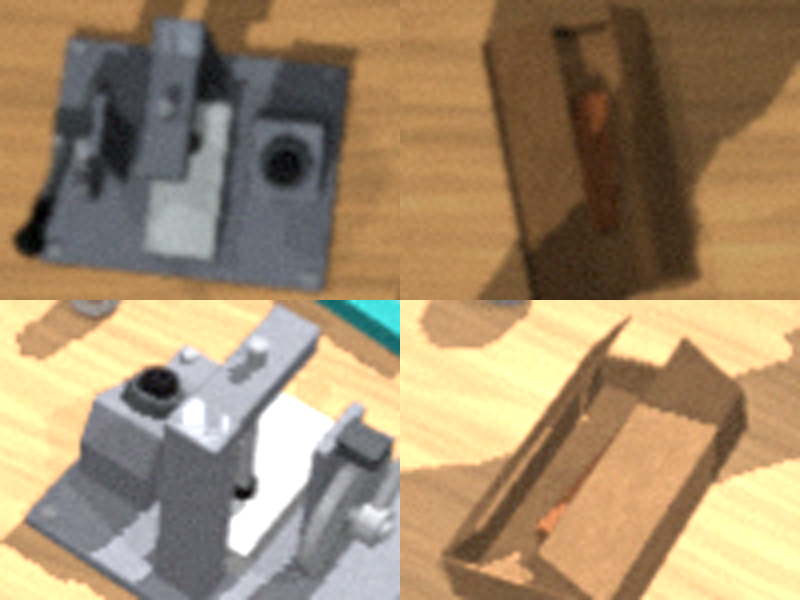

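```bash
cat > fit.py <<'E'
from h import *
from scipy.optimize import least_squares
T=lambda u,v:("top",(155+u/4,130+v/4)); S=lambda u,v:("scene",(u/1.5625,v/1.5625))
def model(p):
    x,y,a,bx,by,ux,uy,uz=p
    B=lambda sx,sy:(bx+sx*.1,by+sy*.125,.015)
    L=[(T(45,256),B(-1,1)),(T(325,290),B(-1,-1)),(T(350,66),B(1,-1)),(T(70,38),B(1,1)),
       (S(371,395),B(1,-1)),(S(482,464),B(1,1)),(S(540,390),B(-1,1)),
       (T(145,247),(-.095,.03,.045)),(T(212,258),(-.095,-.03,.045)),
       (T(30,238),(-.109,.095,.184)),(S(542,327),(-.109,.095,.184)),
       (T(284,162),(ux,uy,uz)),("b",(ux,uy,uz))]
    L[-1]=(("scene",(230+157/4,200+80/4)),(ux,uy,uz))
    Rz=R.from_euler('z',a)
    return [( proj(n,Rz.apply(q)+[x,y,0])[0]-uv) for (n,uv),q in L]
r=least_squares(lambda p:np.ravel(model(p)),[.75,.1,0,0,0,0,-.085,.07],loss="soft_l1")
print(np.round(r.x,4)); print(np.round(model(r.x),1).tolist())
E
python3 fit.py
```

```text
[ 0.6019  0.1542 -0.1012 -0.0127 -0.0038 -0.0165 -0.0849  0.0928]
[[-1.1, 1.4], [0.5, 0.4], [0.4, -0.1], [-0.2, -0.3], [-2.8, -0.6], [0.2, 3.0], [0.2, -0.1], [-0.7, 0.4], [0.1, -0.5], [0.0, -0.1], [-0.3, -0.4], [-0.3, 0.1], [-0.3, -0.0]]
```

```bash
cat >> h.py <<'E'
SP=np.array([.6019,.1542,0]); SA=-.1012
def st(p): return R.from_euler('z',SA).apply(p)+SP
def inst(p): return R.from_euler('z',SA).inv().apply(np.asarray(p)-SP)
def down(yaw,lean=0):  # tool x along yaw, z down; lean>0: fingers forward (along tool x) and down
    return R.from_euler('z',yaw)*R.from_euler('x',np.pi)*R.from_euler('y',lean)
def fr(P,Q,o=None):  # target TCP, orientation -> fractions from the measured pose
    o=o or env.observe(); q=R.from_quat(o["ee_rot"])
    s=q.inv().apply(np.asarray(P)-o["eef_pos"])/.75; w=(q.inv()*Q).as_rotvec()/np.radians(120)
    return np.round(np.r_[s,w],3)
E
python3 - <<'E'
from h import *
Q=down(SA)
print(R.from_quat(env.observe()["ee_rot"]).as_matrix().round(2), Q.as_matrix().round(2), down(0,.5).as_matrix()[:,2])
print(fr([.42,-.2,.27],Q)); print(fr(st([-.16,.095,.26]),Q),fr(st([-.16,.095,.164]),Q),st([-.16,.095,.164]))
E
```

```text
[[ 0.97  0.26 -0.  ]
 [ 0.26 -0.97  0.  ]
 [-0.   -0.   -1.  ]] [[ 0.99 -0.1  -0.  ]
 [-0.1  -0.99 -0.  ]
 [ 0.    0.   -1.  ]] [ 4.79425539e-01 -1.07472868e-16 -8.77582562e-01]
[ 0.473 -0.432 -0.052 -0.     0.     0.172]
[ 0.673 -1.02  -0.038 -0.     0.     0.172] [ 0.673 -1.02   0.09  -0.     0.     0.172] [0.45231621 0.26487832 0.164     ]
```

>>> servo_tool(
  motion="0.473 -0.432 -0.052 0 0 0.172 1; 0.473 -0.432 -0.052 0 0 0.172 1; 0.473 -0.432 -0.052 0 0 0.172 1; 0.473 -0.432 -0.052 0 0 0.172 1; 0.473 -0.432 -0.052 0 0 0.172 1; 0.473 -0.432 -0.052 0 0 0.172 1; 0.473 -0.432 -0.052 0 0 0.172 1; 0.473 -0.432 -0.052 0 0 0.172 1; 0.473 -0.432 -0.052 0 0 0.172 1; 0.67 -0.98 -0.038 0 0 0.172 1; 0.67 -0.98 -0.038 0 0 0.172 1; 0.67 -0.98 -0.038 0 0 0.172 1; 0.67 -0.98 -0.038 0 0 0.172 1; 0.67 -0.98 -0.038 0 0 0.172 1; 0.67 -0.98 -0.038 0 0 0.172 1; 0.67 -0.98 -0.038 0 0 0.172 1; 0.67 -0.98 -0.038 0 0 0.172 1; 0.67 -0.98 -0.038 0 0 0.172 1; 0.67 -0.98 -0.038 0 0 0.172 1; 0.67 -0.98 -0.038 0 0 0.172 1",
)

```text
t: 2.2
eef_pos: [0.4568, 0.238, 0.2594]
ee_rot: [0.999, -0.048, -0.001, -0.001]
wrist_force: [-0.4, -0.4, -0.3]
gripper_width: -0.001
grip_force: 0.0
```

```bash
python3 - <<'E'
from h import *
Q=down(SA); o=env.observe()
print(o["eef_pos"],inst(o["eef_pos"]),o["gripper_width"])
print(fr(st([-.16,.095,.26]),Q),fr(st([-.16,.095,.164]),Q))
for L in (0,.2,.4,.6,.8,1.,1.12):
    t=np.radians(135)-L; k=np.array([-.01+.14*np.cos(t)-.024,.095,.085+.14*np.sin(t)-.02]); print(L,fr(st(k),Q))
E
```

```text
[0.45682364 0.2380212  0.25942491] [-0.15280233  0.06873566  0.25942491] -0.0008973200106580668
[-0.009 -0.035 -0.001 -0.001  0.001  0.002] [-0.009 -0.035  0.127 -0.001  0.001  0.002]
0 [ 0.027 -0.035  0.127 -0.001  0.001  0.002]
0.2 [ 0.056 -0.035  0.104 -0.001  0.001  0.002]
0.4 [ 0.088 -0.034  0.086 -0.001  0.001  0.002]
0.6 [ 0.124 -0.034  0.076 -0.001  0.001  0.002]
0.8 [ 0.161 -0.034  0.072 -0.001  0.001  0.002]
1.0 [ 0.198 -0.034  0.077 -0.001  0.001  0.002]
1.12 [ 0.22  -0.034  0.083 -0.001  0.001  0.002]
```

>>> servo_tool(
  motion="-0.009 -0.035 0.04 0 0 0 1; -0.009 -0.035 0.09 0 0 0 1; -0.009 -0.035 0.125 0 0 0 1; -0.009 -0.035 0.127 0 0 0 1; 0.01 -0.035 0.127 0 0 0 1; 0.027 -0.035 0.125 0 0 0 1; 0.042 -0.035 0.115 0 0 0 1; 0.056 -0.035 0.104 0 0 0 1; 0.072 -0.034 0.095 0 0 0 1; 0.088 -0.034 0.086 0 0 0 1; 0.106 -0.034 0.081 0 0 0 1; 0.124 -0.034 0.076 0 0 0 1; 0.142 -0.034 0.074 0 0 0 1; 0.161 -0.034 0.072 0 0 0 1; 0.18 -0.034 0.074 0 0 0 1; 0.198 -0.034 0.077 0 0 0 1; 0.21 -0.034 0.08 0 0 0 1; 0.22 -0.034 0.083 0 0 0 1; 0.22 -0.034 0.083 0 0 0 1",
)

```text
t: 4.1
eef_pos: [0.6256, 0.2439, 0.1992]
ee_rot: [0.999, -0.051, 0.0, -0.001]
wrist_force: [-3.4, 3.4, 3.0]
gripper_width: -0.002
grip_force: 2.4
```

```bash
python3 - <<'E'
from h import *
o=env.observe(); p=inst(o["eef_pos"]); print(p,o["wrist_force"])
s=env.snapshot("scene")[:,:,::-1]; t=env.snapshot("top")[:,:,::-1]
g=lambda im,x,y,w,h,k:cv2.resize(im[y:y+h,x:x+w],(w*k,h*k),interpolation=cv2.INTER_CUBIC)
c=lambda a:np.clip(a.astype(float)*1.7,0,255).astype(np.uint8)
A=np.zeros((600,800,3),np.uint8); A[:,:410]=c(g(s,123,150,82,120,5)); A[:510,410:700]=c(g(t,300,115,58,102,5)); cv2.imwrite("pics/c2.png",A)
E
```

```text
[0.01451462 0.09166515 0.19919811] [-3.38698789  3.41852397  3.01606566]
```

View pics/c2.png

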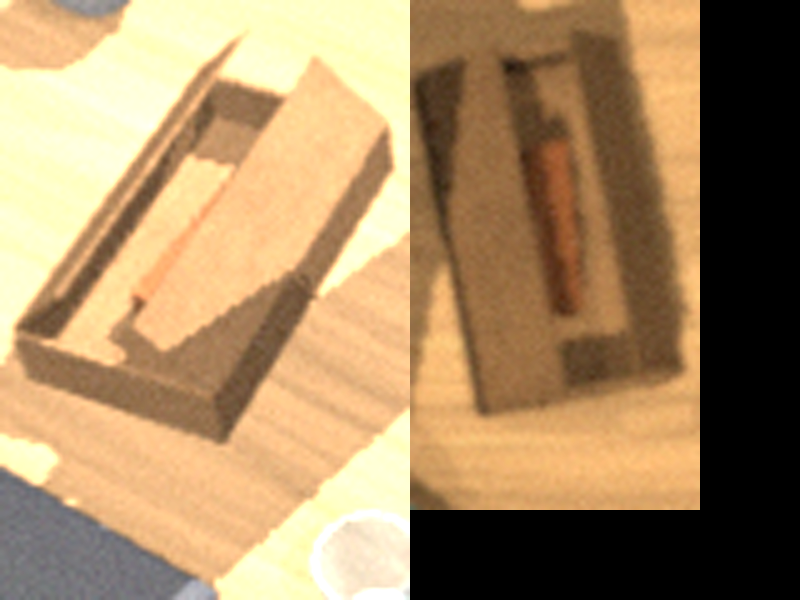

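The crop shows the carton with the wooden (orange) bar inside, at about (565,225) in the top panel. The −y flap stands nearly upright and the +y flap is at a shallow angle. I'll back away from the lever and fit the carton.

>>> servo_tool(
  motion="-0.03 0 0 0 0 0 1; -0.08 0 0 0 0 0 1; -0.1 0 0 0 0 0 1; -0.1 0 -0.05 0 0 0 1; -0.1 0 -0.1 0 0 0 1; -0.1 0.05 -0.1 0 0 0 1; -0.1 0.1 -0.1 0 0 0 1;-0.1 0.15 -0.1 0 0 0 1;-0.1 0.2 -0.1 0 0 0 1;-0.1 0.2 -0.1 0 0 0 1",
)

```text
t: 5.2
eef_pos: [0.5357, 0.0944, 0.2734]
ee_rot: [0.998, -0.055, 0.001, 0.002]
wrist_force: [0.0, 0.2, -0.2]
gripper_width: 0.001
grip_force: 0.0
```

```bash
cat > fitc.py <<'E'
from h import *
from scipy.optimize import least_squares
S=lambda u,v:("scene",(123+u/5,150+v/5)); T=lambda u,v:("top",(300+(u-410)/5,115+v/5))
def pts(p):
    x,y,a,l,r=p
    F=lambda sx,s,f:(sx*.118,s*(.068-.065*np.cos(f)),.045+.065*np.sin(f))
    L=[(S(18,332),(.12,-.068,.045)),(S(218,402),(.12,.068,.045)),(S(228,440),(.12,.068,0)),(S(22,375),(.12,-.068,0)),
     (S(392,130),(-.12,.068,.045)),(S(315,58),F(-1,1,l)),(S(245,32),F(-1,-1,r)),
     (T(482,412),(-.12,.068,.045)),(T(683,372),(-.12,-.068,.045)),(T(500,60),F(1,1,l)),(T(557,392),F(-1,1,l)),
     (T(578,38),F(1,-1,r)),(T(637,372),F(-1,-1,r))]
    Rz=R.from_euler('z',a)
    return [proj(n,Rz.apply(q)+[x,y,0])[0]-uv for (n,uv),q in L]
r=least_squares(lambda p:np.ravel(pts(p)),[.6,-.25,.1,.4,1.],loss="soft_l1")
print(np.round(r.x,4)); print(np.round(pts(r.x),1).tolist())
E
python3 fitc.py; python3 - <<'E'
from h import *
o=env.observe(); print(inst(o["eef_pos"]),o["wrist_force"])
s=env.snapshot("scene")[:,:,::-1]
g=lambda im,x,y,w,h,k:cv2.resize(im[y:y+h,x:x+w],(w*k,h*k),interpolation=cv2.INTER_CUBIC)
cv2.imwrite("pics/c3.png",g(s,225,170,150,140,4))
for L in (1.06,.84):
  t=np.radians(135)-L; k=proj("scene",st([-.01+.14*np.cos(t),.095,.085+.14*np.sin(t)]))[0]; print(L,(k-[225,170])*4)
E
```

```text
[ 0.6237 -0.2722  0.1746  0.6774  0.9521]
[[-0.6, -0.3], [-0.7, -0.9], [-0.5, 0.5], [1.7, 0.2], [0.1, -2.1], [-0.2, -0.2], [0.2, -1.5], [-0.3, -0.1], [-1.1, 1.1], [-0.7, -2.9], [1.3, -0.5], [-1.7, -1.9], [0.2, 0.6]]
[-0.05980557 -0.06619556  0.27343945] [ 0.03505972  0.23300688 -0.18185304]
1.06 [384.11823366 259.90221322]
0.84 [411.17084417 222.29840495]
```

View pics/c3.png

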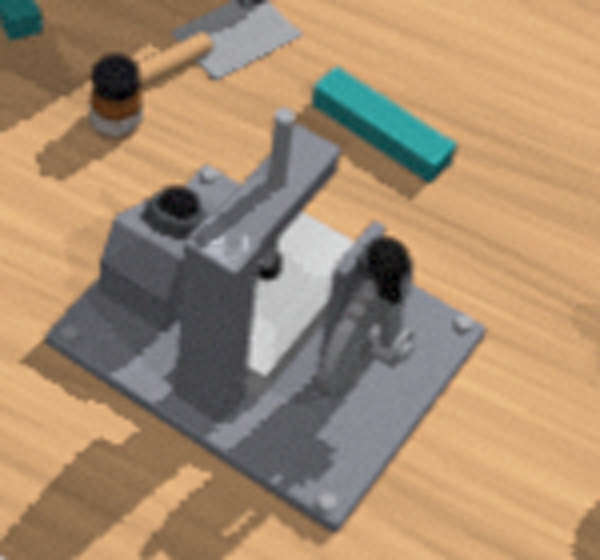

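The knob sits at (389,256) in the crop, which matches the last notch (384,260 predicted), so the lever holds itself. Next, the flaps.

```bash
cat >> h.py <<'E'
CP=np.array([.6237,-.2722,0]); CA=.1746
def ct(p): return R.from_euler('z',CA).apply(p)+CP
def inct(p): return R.from_euler('z',CA).inv().apply(np.asarray(p)-CP)
E
python3 - <<'E'
from h import *
Q=down(CA)
for p in ([0,-.006,.17],[0,-.006,.075]): print(fr(ct(p),Q))
E
```

```text
[ 0.172  0.485  0.14   0.001 -0.001 -0.135]
[ 0.171  0.485  0.266  0.001 -0.001 -0.135]
```

>>> servo_tool(
  motion="0.172 0.485 0 0 0 -0.135 1; 0.172 0.485 0 0 0 -0.135 1; 0.172 0.485 0 0 0 -0.135 1; 0.172 0.485 0.05 0 0 -0.135 1; 0.172 0.485 0.14 0 0 -0.135 1; 0.172 0.485 0.14 0 0 -0.135 1; 0.172 0.485 0.14 0 0 -0.135 1; 0.172 0.485 0.14 0 0 -0.135 1; 0.172 0.485 0.14 0 0 -0.135 1; 0.172 0.485 0.14 0 0 -0.135 1; 0.172 0.485 0.18 0 0 -0.135 1; 0.172 0.485 0.22 0 0 -0.135 1; 0.172 0.485 0.25 0 0 -0.135 1; 0.172 0.485 0.266 0 0 -0.135 1; 0.172 0.485 0.266 0 0 -0.135 1",
)

```text
t: 6.75
eef_pos: [0.6261, -0.2709, 0.0725]
ee_rot: [0.996, 0.092, -0.0, -0.001]
wrist_force: [-0.0, -0.5, -0.1]
gripper_width: -0.002
grip_force: 0.0
```

```bash
python3 - <<'E'
from h import *
Q=down(CA); o=env.observe(); print(inct(o["eef_pos"]),o["wrist_force"])
for p in ([0,.03,.072],[0,.075,.072],[0,.03,.15],[0,-.012,.15],[0,-.012,.075],[0,-.08,.07],[0,-.04,.15]): print(p,fr(ct(p),Q))
E
```

```text
[0.00254545 0.00082463 0.07254169] [-0.01665076 -0.45626341 -0.08483306]
[0, 0.03, 0.072] [-0.003 -0.039  0.001 -0.001  0.     0.004]
[0, 0.075, 0.072] [-0.003 -0.099  0.001 -0.001  0.     0.004]
[0, 0.03, 0.15] [-0.003 -0.039 -0.103 -0.001  0.     0.004]
[0, -0.012, 0.15] [-0.004  0.017 -0.103 -0.001  0.     0.004]
[0, -0.012, 0.075] [-0.004  0.017 -0.003 -0.001  0.     0.004]
[0, -0.08, 0.07] [-0.004  0.108  0.003 -0.001  0.     0.004]
[0, -0.04, 0.15] [-0.004  0.054 -0.103 -0.001  0.     0.004]
```

>>> servo_tool(
  motion="0 -0.01 0 0 0 0 1; 0 -0.025 0 0 0 0 1; 0 -0.04 0 0 0 0 1; 0 -0.055 0 0 0 0 1; 0 -0.07 0 0 0 0 1; 0 -0.085 0 0 0 0 1; 0 -0.1 0 0 0 0 1; 0 -0.1 0 0 0 0 1; 0 -0.05 0 0 0 0 1; 0 0 0 0 0 0 1; 0 0.02 0 0 0 0 1; 0 0.04 0 0 0 0 1; 0 0.055 0 0 0 0 1; 0 0.07 0 0 0 0 1; 0 0.085 0 0 0 0 1; 0 0.1 0 0 0 0 1; 0 0.108 0 0 0 0 1; 0 0.108 0 0 0 0 1",
)

```text
t: 8.55
eef_pos: [0.6405, -0.354, 0.0729]
ee_rot: [0.996, 0.09, -0.0, 0.0]
wrist_force: [0.3, -0.1, -0.3]
gripper_width: -0.003
grip_force: 0.0
```

>>> servo_tool(
  motion="0 -0.04 0 0 0 0 1; 0 -0.07 -0.05 0 0 0 1; 0 -0.09 -0.15 0 0 0 0; -0.1 -0.09 -0.22 0 0 0 0; -0.2 -0.09 -0.25 0 0 0 0; -0.25 -0.09 -0.25 0 0 0 0; -0.25 -0.09 -0.25 0 0 0 0;-0.25 -0.09 -0.25 0 0 0 0",
)

```text
t: 9.35
eef_pos: [0.4403, -0.3216, 0.2626]
ee_rot: [0.996, 0.089, -0.0, 0.002]
wrist_force: [0.2, 0.1, -0.7]
gripper_width: 0.993
grip_force: 0.0
```

```bash
python3 - <<'E'
from h import *
o=env.observe(); print(inct(o["eef_pos"]),o["wrist_force"])
s=env.snapshot("scene")[:,:,::-1]; t=env.snapshot("top")[:,:,::-1]
np.save("s1.npy",s);np.save("t1.npy",t)
g=lambda im,x,y,w,h,k:cv2.resize(im[y:y+h,x:x+w],(w*k,h*k),interpolation=cv2.INTER_CUBIC)
c=lambda a:np.clip(a.astype(float)*1.6,0,255).astype(np.uint8)
A=np.zeros((600,800,3),np.uint8); A[:,:450]=c(g(s,120,150,90,120,5)); A[:510,450:800]=c(g(t,295,115,70,102,5)); cv2.imwrite("pics/c4.png",A)
E
```

```text
[-0.18914828 -0.01680169  0.26263854] [ 0.20872613  0.05355713 -0.65274753]
```

View pics/c4.png

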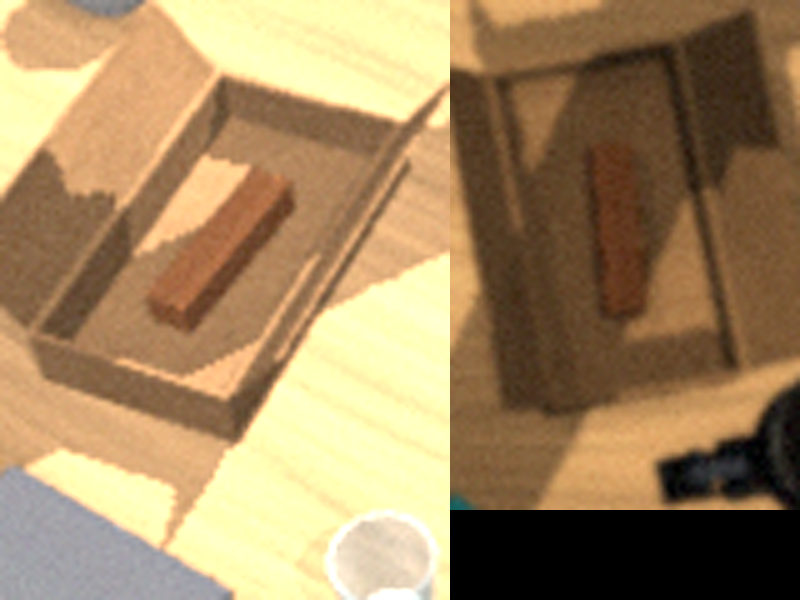

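Both flaps hang past upright, and the wooden bar lies free in the carton at about (618,230) in the top panel. I'll measure the bar and both flap angles.

```bash
python3 - <<'E'
from h import *
from scipy.optimize import least_squares
S=lambda u,v:("scene",(120+u/5,150+v/5)); T=lambda u,v:("top",(295+(u-450)/5,115+v/5))
def res(p,raw=False):
    x,y,a,l,r=p
    B=lambda i,j:R.from_euler('z',a).apply([i*.06,j*.015,.029])+[x,y,0]
    F=lambda sx,s,f:ct([sx*.118,s*(.068-.065*np.cos(f)),.045+.065*np.sin(f)])
    L=[(T(590,148),B(1,1)),(T(632,142),B(1,-1)),(T(643,308),B(-1,-1)),(T(603,316),B(-1,1)),
       (S(255,168),B(-1,-1)),(S(292,186),B(-1,1)),(S(150,295),B(1,-1)),(S(186,312),B(1,1)),
       (S(445,90),F(-1,1,l)),(T(505,408),F(-1,1,l)),(T(755,12),F(1,-1,r)),(S(150,8),F(-1,-1,r))]
    return [proj(n,q)[0]-uv for (n,uv),q in L]
r=least_squares(lambda p:np.ravel(res(p)),[.62,-.28,.1,2.2,2.2],loss="soft_l1")
print(np.round(r.x,4)); print(np.round(res(r.x),1).tolist())
x,y,a=r.x[:3]; print("bar in carton",inct([x,y,0]),a-CA)
Q=down(a); R0=R.from_euler('z',a)
for z in (.16,.012):
    print(fr(R0.apply([-.02,0,0])+[x,y,z],Q))
E
```

```text
[ 0.6247 -0.278   0.0719  2.127   2.3778]
[[-0.8, -1.1], [-0.6, -0.5], [0.3, 0.4], [-0.4, -0.6], [-0.0, -0.7], [0.3, -1.2], [-0.8, -0.6], [-0.1, -0.5], [0.6, -3.1], [-0.1, 0.2], [0.3, -0.3], [-0.3, -1.4]]
bar in carton [-6.95818367e-05 -5.87008458e-03  0.00000000e+00] -0.10272103435375084
[ 0.223 -0.017  0.136  0.001 -0.     0.051]
[ 0.223 -0.018  0.334  0.001 -0.     0.051]
```

```bash
python3 - <<'E'
from h import *
a=.0719; B=np.array([.6247,-.278,0]); Q=down(a,np.pi/6); R0=R.from_euler('z',a)
for z in (.16,.011): print(fr(R0.apply([-.0256,0,z])+B,Q), R0.apply([-.0256,0,z])+B)
E
```

```text
[ 0.215 -0.018  0.136 -0.012  0.249  0.05 ] [ 0.59916614 -0.27983905  0.16      ]
[ 0.215 -0.018  0.335 -0.012  0.249  0.05 ] [ 0.59916614 -0.27983905  0.011     ]
```

>>> servo_tool(
  motion="0.215 -0.018 0.136 -0.012 0.249 0.05 0.4; 0.215 -0.018 0.136 -0.012 0.249 0.05 0.4; 0.215 -0.018 0.136 -0.012 0.249 0.05 0.4; 0.215 -0.018 0.136 -0.012 0.249 0.05 0.4; 0.215 -0.018 0.136 -0.012 0.249 0.05 0.4; 0.215 -0.018 0.136 -0.012 0.249 0.05 0.4; 0.215 -0.018 0.136 -0.012 0.249 0.05 0.4; 0.215 -0.018 0.136 -0.012 0.249 0.05 0.4",
)

```text
t: 10.25
eef_pos: [0.6009, -0.2782, 0.1599]
ee_rot: [0.965, 0.036, 0.258, -0.01]
wrist_force: [0.5, 0.1, 0.9]
gripper_width: 0.6
grip_force: 0.0
```

```bash
python3 - <<'E'
from h import *
a=.0719; B=np.array([.6247,-.278,0]); Q=down(a,np.pi/6); R0=R.from_euler('z',a); o=env.observe()
print(o["eef_pos"],o["qpos"].round(2),o["gripper_width"])
for z in (.16,.011): print(fr(R0.apply([-.0256,0,z])+B,Q))
E
```

```text
[ 0.6009152  -0.27818791  0.15989711] [ 0.98  0.44 -0.6   1.95 -0.07  0.37 -0.95] 0.6002667044024005
[-0.002  0.002 -0.001 -0.001  0.     0.001]
[-0.101  0.002  0.171 -0.001  0.     0.001]
```

>>> servo_tool(
  motion="-0.025 0.002 0.043 0 0 0 0.4; -0.05 0.002 0.086 0 0 0 0.4; -0.07 0.002 0.12 0 0 0 0.4; -0.085 0.002 0.145 0 0 0 0.4; -0.095 0.002 0.161 0 0 0 0.4; -0.1 0.002 0.17 0 0 0 0.4; -0.1 0.002 0.17 0 0 0 0.4; -0.1 0.002 0.17 0 0 0 0.4",
)

```text
t: 11.05
eef_pos: [0.5991, -0.2803, 0.011]
ee_rot: [0.965, 0.035, 0.258, -0.01]
wrist_force: [-0.2, -0.4, -0.5]
gripper_width: 0.597
grip_force: 0.0
```

```bash
python3 - <<'E'
from h import *
o=env.observe(); print(inct(o["eef_pos"]),o["qpos"].round(2),o["wrist_force"].round(1))
s=env.snapshot("scene")[:,:,::-1]; t=env.snapshot("top")[:,:,::-1]
g=lambda im,x,y,w,h,k:cv2.resize(im[y:y+h,x:x+w],(w*k,h*k),interpolation=cv2.INTER_CUBIC)
c=lambda a:np.clip(a.astype(float)*1.6,0,255).astype(np.uint8)
A=np.zeros((600,800,3),np.uint8); A[:,:450]=c(g(s,120,150,90,120,5)); A[:510,450:800]=c(g(t,295,115,70,102,5)); cv2.imwrite("pics/c5.png",A)
E
```

```text
[-0.02566126 -0.00370498  0.01098319] [ 1.01  0.72 -0.66  2.02  0.99  0.13 -1.88] [-0.2 -0.4 -0.5]
```

View pics/c5.png

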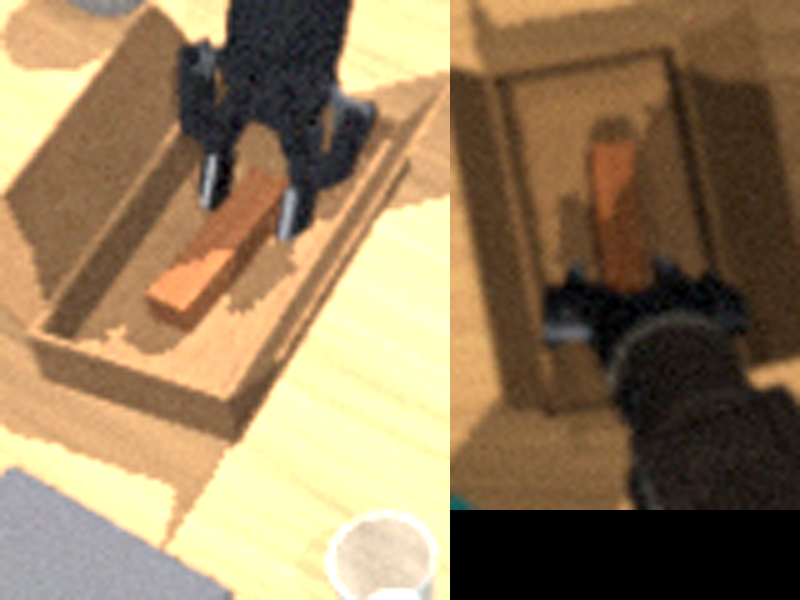

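The fingers straddle the bar's near half, with clearance on both sides. I'll close, then lift.

>>> servo_tool(
  motion="0 0 0 0 0 0 0.8; 0 0 0 0 0 0 1; 0 0 0 0 0 0 1; 0 0 0 0 0 0 1; 0 0 0 0 0 0 1; 0.01 0 -0.017 0 0 0 1; 0.03 0 -0.051 0 0 0 1; 0.055 0 -0.094 0 0 0 1; 0.08 0 -0.137 0 0 0 1; 0.1 0 -0.171 0 0 0 1; 0.1 0 -0.171 0 0 0 1",
  grip_force=60,
)

```text
t: 12.25
eef_pos: [0.6019, -0.2798, 0.1636]
ee_rot: [0.965, 0.036, 0.26, -0.01]
wrist_force: [0.1, 0.0, -0.6]
gripper_width: 0.336
grip_force: 59.3
```

```bash
python3 - <<'E'
from h import *
o=env.observe(); print(o["eef_pos"],o["qpos"].round(2),o["wrist_force"].round(1),o["gripper_width"])
print("jar",ray("top",(408/1.5625,320/1.5625),.06), "bowl",ray("top",(621/1.5625,320/1.5625),.045))
Q=down(SA,np.pi/6)
for p in ([-.22,0,.16],[-.22,0,.064],[-.0586,0,.064]): print(p,st(p),fr(st(p),Q))
s=env.snapshot("scene")[:,:,::-1]
cv2.imwrite("pics/c6.png",np.clip(1.5*cv2.resize(s[110:260,100:300],(800,600),interpolation=cv2.INTER_CUBIC).astype(float),0,255).astype(np.uint8))
E
```

```text
[ 0.60191996 -0.27975002  0.16362241] [ 1.34  0.64 -1.13  1.93  0.72  0.5  -1.63] [ 0.1  0.  -0.6] 0.3363734397741958
jar [ 0.46656799 -0.04629231  0.06      ] bowl [ 0.46901714 -0.50701794  0.045     ]
[-0.22, 0, 0.16] [0.3830256  0.17642602 0.16      ] [-0.215 -0.628 -0.119 -0.042 -0.002  0.073]
[-0.22, 0, 0.064] [0.3830256  0.17642602 0.064     ] [-0.279 -0.628 -0.009 -0.042 -0.002  0.073]
[-0.0586, 0, 0.064] [0.54359982 0.1601202  0.064     ] [-0.096 -0.591  0.098 -0.042 -0.002  0.073]
```

View pics/c6.png

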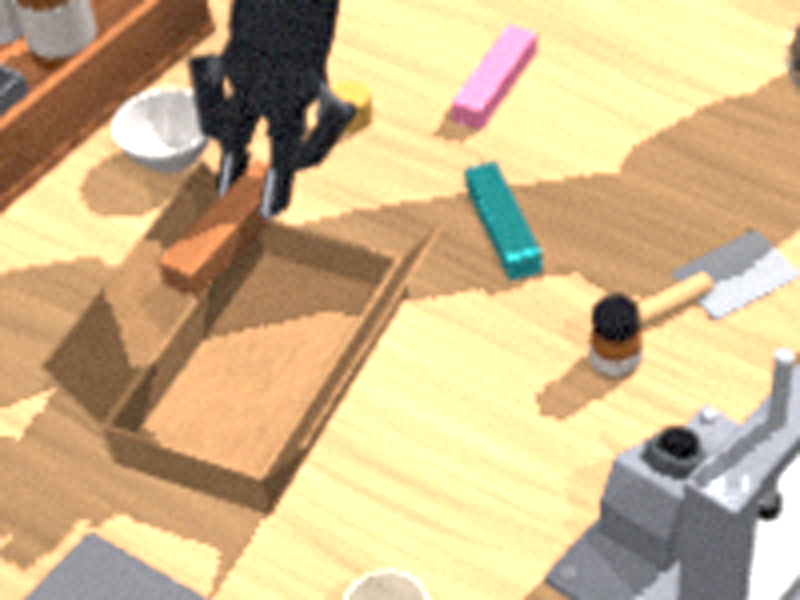

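The bar is held level in the fingers at about (215,235), clear of the carton, and the flaps are still open. I'll carry it to a point in front of the stand.

```bash
python3 - <<'E'
from h import *
Q=down(SA,np.pi/6)
print(fr([.45,-.06,.17],Q))
for p in ([-.17,0,.16],[-.17,0,.066]): print(p,st(p),fr(st(p),Q))
E
```

```text
[-0.149 -0.307 -0.099 -0.042 -0.     0.072]
[-0.17, 0, 0.16] [0.43276978 0.17137465 0.16      ] [-0.156 -0.617 -0.088 -0.042 -0.     0.072]
[-0.17, 0, 0.066] [0.43276978 0.17137465 0.066     ] [-0.218 -0.616  0.021 -0.042 -0.     0.072]
```

>>> servo_tool(
  motion="-0.149 -0.307 -0.099 -0.042 0 0.072 1; -0.149 -0.307 -0.099 -0.042 0 0.072 1; -0.149 -0.307 -0.099 -0.042 0 0.072 1; -0.149 -0.307 -0.099 -0.042 0 0.072 1; -0.149 -0.307 -0.099 -0.042 0 0.072 1; -0.149 -0.307 -0.099 -0.042 0 0.072 1; -0.156 -0.617 -0.088 -0.042 0 0.072 1; -0.156 -0.617 -0.088 -0.042 0 0.072 1; -0.156 -0.617 -0.088 -0.042 0 0.072 1; -0.156 -0.617 -0.088 -0.042 0 0.072 1; -0.156 -0.617 -0.088 -0.042 0 0.072 1; -0.156 -0.617 -0.088 -0.042 0 0.072 1; -0.156 -0.617 -0.088 -0.042 0 0.072 1; -0.156 -0.617 -0.088 -0.042 0 0.072 1; -0.156 -0.617 -0.088 -0.042 0 0.072 1",
)

```text
t: 13.8
eef_pos: [0.4218, 0.1506, 0.1941]
ee_rot: [0.968, -0.042, 0.249, -0.007]
wrist_force: [0.9, -1.1, 0.5]
gripper_width: 0.336
grip_force: 59.3
```

```bash
python3 - <<'E'
from h import *
Q=down(SA,np.pi/6); o=env.observe(); print(inst(o["eef_pos"]),o["qpos"].round(2),o["wrist_force"].round(1),o["gripper_width"])
for p in ([-.17,0,.066],[-.0586,0,.066]): print(p,fr(st(p),Q))
E
```

```text
[-0.1788467  -0.02177321  0.19411316] [ 0.57 -0.01 -1.21  2.35  0.68  0.48 -2.86] [ 0.9 -1.1  0.5] 0.3359931122946393
[-0.17, 0, 0.066] [-0.072 -0.023  0.156 -0.019  0.01   0.002]
[-0.0586, 0, 0.066] [ 0.058 -0.02   0.228 -0.019  0.01   0.002]
```

Joint 7 is at its limit (-2.86), so the present posture won't do. I'll fit a small kinematic model from the logged poses to see which arm postures allow the placement.

```bash
cat > kin.py <<'E'
from h import *
import itertools
from scipy.optimize import least_squares
o=env.observe()
D=[([1.24380844,.41182557,-.01271405,1.59691364,.00559296,1.134321,-.08220095],[.15980116,-.60378174,.23055275],[.9916386,.129044,-.00013868,-.00070246]),
 ([.98,.44,-.6,1.95,-.07,.37,-.95],[.6009152,-.27818791,.15989711],[.965,.036,.258,-.01]),
 ([1.01,.72,-.66,2.02,.99,.13,-1.88],[.5991,-.2803,.011],[.965,.035,.258,-.01]),
 ([1.34,.64,-1.13,1.93,.72,.5,-1.63],[.60192,-.27975,.16362],[.965,.036,.26,-.01]),
 ([0.57,-0.01,-1.21,2.35,0.68,0.48,-2.86],[.4218,.1506,.1941],[.968,-.042,.249,-.007])]
def fk(q,s,c,b0,t):
    r=R.from_euler('z',b0); p=np.zeros(3); t=np.reshape(t,(8,3))
    for i in range(7):
        p=p+r.apply(t[i]); r=r*R.from_euler('zyzyzyz'[i],s[i]*q[i])
    return p+r.apply(t[7]), r*R.from_euler('z',c)
if __name__=="__main__":
    best=[]
    for sg in itertools.product((1,-1),repeat=5):
      s=[sg[0],sg[4],sg[1],sg[4],sg[2],sg[4],sg[3]]
      for b0 in np.arange(4)*np.pi/2:
       for c in np.arange(4)*np.pi/2:
        e=sum((fk(q,s,c,b0,np.zeros(24))[1].inv()*R.from_quat(k)).magnitude() for q,_,k in D); best.append((e,s,b0,c))
    best.sort(key=lambda b:b[0])
    for b in best[:4]: print(b)
    _,s,b0,c=best[0]
    f=lambda t:np.r_[np.ravel([fk(q,s,c,b0,t)[0]-p for q,p,_ in D])*200,(t-T0)*1]
    T0=np.zeros((8,3)); T0[:,2]=[.15,.15,.2,.2,.15,.15,.1,.2]; T0=T0.ravel()
    r=least_squares(f,T0); print(r.x.reshape(8,3).round(3)); print(np.round(r.fun[:15]/200*1000,1))
    import pickle; pickle.dump((s,c,b0,r.x),open("kin.pkl","wb"))
E
python3 kin.py
```

```text
(0.022858175139396048, [-1, 1, -1, 1, -1, 1, -1], np.float64(0.0), np.float64(1.5707963267948966))
(0.022858175139396142, [-1, -1, -1, -1, -1, -1, -1], np.float64(3.141592653589793), np.float64(4.71238898038469))
(1.1332412421194311, [1, 1, 1, 1, 1, 1, 1], np.float64(0.0), np.float64(4.71238898038469))
(1.1332412421194316, [1, -1, 1, -1, 1, -1, 1], np.float64(3.141592653589793), np.float64(1.5707963267948966))
[[-0.005 -0.021  0.15 ]
 [-0.027 -0.015  0.15 ]
 [ 0.014 -0.015  0.247]
 [-0.002 -0.005  0.247]
 [-0.038 -0.005  0.224]
 [ 0.008  0.001  0.224]
 [-0.004  0.001  0.127]
 [-0.001  0.002  0.227]]
[ 0.  0.  0.  0. -0. -0. -0. -0.  0. -0. -0.  0. -0.  0.  0.]
```

```bash
cat > ik.py <<'E'
from kin import *
import pickle
s,c,b0,t=pickle.load(open("kin.pkl","rb"))
lo=np.array([-2.95,-.29,-1.47,.14,-1.03,.13,-2.86]);hi=np.array([2.95,1.99,1.44,2.54,4.17,1.85,2.86])
def tgt(P,yaw,lean,flip): 
    Q=down(yaw,lean); return P,(Q*R.from_euler('z',np.pi) if flip else Q)
def ik(P,Q,seed):
    def f(q):
        p,r=fk(q,s,c,b0,t); return np.r_[(p-P)*5,(Q.inv()*r).as_rotvec(), (q-seed)*1e-3]
    r=least_squares(f,np.clip(seed,lo+.01,hi-.01),bounds=(lo,hi)); return r.x,np.linalg.norm(r.fun[:6])
if __name__=="__main__":
    rng=np.random.default_rng(0); a=.0719
    Pc=R.from_euler('z',a).apply([-.0256,0,.013])+[.6247,-.278,0]
    for nm,P,yaw in (("carton",Pc,a),("place",st([-.0586,0,.054]),SA),("pre",st([-.17,0,.07]),SA)):
      for lean in (26,30,35):
       for fl in (0,1):
        S=[]
        for k in range(25):
            q,e=ik(*tgt(P,yaw,np.radians(lean),fl),rng.uniform(lo,hi)*[.5,.5,.7,1,.6,1,1])
            if e<.01: S.append((np.min(np.minimum(q-lo,hi-q)),q))
        S.sort(key=lambda z:-z[0]); print(nm,lean,fl,len(S),[(round(m,2),q.round(2).tolist()) for m,q in S[:2]])
E
time python3 ik.py
```

```text
carton 26 0 17 [(np.float64(0.3), [1.3, 0.99, -1.17, 1.96, 1.36, 0.62, -2.08]), (np.float64(0.23), [1.12, 0.8, -0.86, 1.96, 1.08, 0.36, -1.94])]
carton 26 1 21 [(np.float64(0.36), [1.27, 0.95, -1.11, 1.95, 1.31, 0.57, 1.08]), (np.float64(0.35), [1.21, 0.88, -1.01, 1.95, 1.22, 0.48, 1.12])]
carton 30 0 15 [(np.float64(0.32), [1.33, 0.98, -1.15, 2.01, 1.48, 0.52, -2.18]), (np.float64(0.0), [1.0, 0.71, -0.65, 2.02, 0.93, 0.13, -1.83])]
carton 30 1 18 [(np.float64(0.35), [1.3, 0.95, -1.1, 2.0, 1.44, 0.48, 0.98]), (np.float64(0.27), [1.25, 0.89, -1.02, 2.0, 1.38, 0.4, 1.0])]
carton 35 0 13 [(np.float64(0.24), [1.42, 1.08, -1.23, 2.06, 1.7, 0.54, -2.3]), (np.float64(0.22), [1.32, 0.93, -1.05, 2.07, 1.69, 0.35, -2.39])]
carton 35 1 15 [(np.float64(0.3), [1.39, 1.02, -1.17, 2.05, 1.67, 0.47, 0.83]), (np.float64(0.17), [1.28, 0.89, -0.99, 2.06, 1.68, 0.3, 0.73])]
place 26 0 24 [(np.float64(0.04), [-1.24, 0.54, 0.84, 2.26, -0.79, 0.17, -1.47]), (np.float64(0.03), [-1.22, 0.53, 0.8, 2.25, -0.68, 0.16, -1.57])]
place 26 1 18 [(np.float64(0.38), [0.3, 0.68, -1.05, 2.16, 1.48, 0.83, -0.27]), (np.f
[... 842 characters left out ...]
36, 1.46, 0.93, -0.47]), (np.float64(0.18), [0.36, 0.62, -1.28, 2.36, 1.45, 0.93, -0.47])]
pre 30 0 5 [(np.float64(0.13), [0.03, 0.42, -0.91, 2.41, 1.5, 0.72, 2.5]), (np.float64(0.13), [-0.0, 0.4, -0.88, 2.41, 1.49, 0.71, 2.5])]
pre 30 1 21 [(np.float64(0.14), [0.15, 0.47, -1.05, 2.4, 1.52, 0.8, -0.62]), (np.float64(0.14), [0.14, 0.47, -1.04, 2.4, 1.51, 0.79, -0.62])]
pre 35 0 9 [(np.float64(0.09), [0.24, 0.65, -1.27, 2.45, 1.67, 1.08, 2.39]), (np.float64(0.08), [-0.07, 0.43, -0.88, 2.46, 1.63, 0.8, 2.31])]
pre 35 1 20 [(np.float64(0.09), [0.25, 0.63, -1.26, 2.45, 1.66, 1.06, -0.74]), (np.float64(0.09), [0.18, 0.56, -1.16, 2.45, 1.65, 0.98, -0.77])]
real	1m27.214s
user	1m27.616s
sys	0m0.113s
```

The place pose works well with the tool turned half a turn about its own axis (wide joint margins). I'll put the bar back in the carton, turn the wrist 180° and regrasp.

```bash
python3 - <<'E'
from h import *
a=.0719; Q=down(a,np.pi/6)
for P in ([.45,-.06,.17],[.5991,-.2803,.165]): print(fr(P,Q))
E
```

```text
[ 0.041  0.278  0.049  0.021  0.009 -0.07 ]
[ 0.236  0.555  0.153  0.021  0.009 -0.07 ]
```

>>> servo_tool(
  motion="0.041 0.278 0.049 0.021 0.009 -0.07 1; 0.041 0.278 0.049 0.021 0.009 -0.07 1; 0.041 0.278 0.049 0.021 0.009 -0.07 1; 0.041 0.278 0.049 0.021 0.009 -0.07 1; 0.041 0.278 0.049 0.021 0.009 -0.07 1; 0.236 0.555 0.153 0.021 0.009 -0.07 1; 0.236 0.555 0.153 0.021 0.009 -0.07 1; 0.236 0.555 0.153 0.021 0.009 -0.07 1; 0.236 0.555 0.153 0.021 0.009 -0.07 1; 0.236 0.555 0.153 0.021 0.009 -0.07 1; 0.236 0.555 0.153 0.021 0.009 -0.07 1; 0.236 0.555 0.153 0.021 0.009 -0.07 1; 0.236 0.555 0.153 0.021 0.009 -0.07 1; 0.236 0.555 0.153 0.021 0.009 -0.07 1; 0.236 0.555 0.153 0.021 0.009 -0.07 1; 0.236 0.555 0.153 0.021 0.009 -0.07 1",
)

```text
t: 15.4
eef_pos: [0.5988, -0.2819, 0.1635]
ee_rot: [0.966, 0.032, 0.258, -0.01]
wrist_force: [-0.5, -0.8, -0.7]
gripper_width: 0.34
grip_force: 59.3
```

```bash
python3 - <<'E'
from h import *
a=.0719; Q=down(a,np.pi/6); o=env.observe(); print(o["eef_pos"],o["qpos"].round(2),o["wrist_force"].round(1))
for P in ([.5991,-.2803,.05],[.5991,-.2803,.0115]): print(fr(P,Q))
E
```

```text
[ 0.59879062 -0.2819277   0.16347963] [ 0.89  0.41 -0.47  1.95 -0.24  0.38 -0.81] [-0.5 -0.8 -0.7]
[-0.075 -0.002  0.131  0.     0.001 -0.002]
[-0.101 -0.002  0.176  0.     0.001 -0.002]
```

>>> servo_tool(
  motion="-0.025 -0.002 0.044 0 0 0 1; -0.05 -0.002 0.088 0 0 0 1; -0.075 -0.002 0.131 0 0 0 1; -0.088 -0.002 0.153 0 0 0 1; -0.096 -0.002 0.167 0 0 0 1; -0.101 -0.002 0.175 0 0 0 1; -0.101 -0.002 0.175 0 0 0 1; -0.101 -0.002 0.175 0 0 0 0.4; -0.101 -0.002 0.175 0 0 0 0.4; -0.101 -0.002 0.175 0 0 0 0.4; -0.101 -0.002 0.175 0 0 0 0.4; -0.09 -0.002 0.155 0 0 0 0.4; -0.06 -0.002 0.105 0 0 0 0.4; -0.03 -0.002 0.055 0 0 0 0.4; 0.01 0 -0.015 0 0 0 0.4; 0.01 0 -0.015 0 0 0 0.4; 0.01 0 -0.015 0 0 0 0.4",
)

```text
t: 17.1
eef_pos: [0.6019, -0.284, 0.181]
ee_rot: [0.965, 0.032, 0.261, -0.008]
wrist_force: [0.5, -0.2, -0.0]
gripper_width: 0.6
grip_force: 0.0
```

>>> servo_tool(
  motion="0 0 0 0 0 -0.75 0.4; 0 0 0 0 0 -0.75 0.4; 0 0 0 0 0 -0.75 0.4; 0 0 0 0 0 -0.75 0.4; 0 0 0 0 0 -0.75 0.4; 0 0 0 0 0 -0.75 0.4; 0 0 0 0 0 -0.75 0.4; 0 0 0 0 0 -0.75 0.4; 0 0 0 0 0 -0.75 0.4; 0 0 0 0 0 -0.75 0.4; 0 0 0 0 0 -0.75 0.4; 0 0 0 0 0 -0.75 0.4",
)

```text
t: 18.3
eef_pos: [0.5994, -0.2834, 0.1754]
ee_rot: [0.661, 0.705, 0.19, 0.175]
wrist_force: [-0.3, 0.1, -0.4]
gripper_width: 0.598
grip_force: 0.0
```

```bash
python3 - <<'E'
from h import *
a=.0719; Q=down(a,np.pi/6)*R.from_euler('z',np.pi); o=env.observe(); print(o["eef_pos"],o["qpos"].round(2),o["wrist_force"].round(1),o["gripper_width"])
print(fr([.5991,-.2803,.165],Q))
E
```

```text
[ 0.59939663 -0.28338015  0.17540622] [ 0.7   0.36 -0.23  1.95 -0.48  0.44  0.96] [-0.3  0.1 -0.4] 0.5976332468315679
[ 0.004 -0.007  0.012 -0.001 -0.001 -0.754]
```

>>> servo_tool(
  motion="0 -0.005 0.01 0 0 -0.754 0.4; 0 -0.005 0.01 0 0 -0.754 0.4; 0 -0.005 0.01 0 0 -0.754 0.4; 0 -0.005 0.01 0 0 -0.754 0.4; 0 -0.005 0.01 0 0 -0.754 0.4; 0 -0.005 0.01 0 0 -0.754 0.4; 0 -0.005 0.01 0 0 -0.754 0.4; 0 -0.005 0.01 0 0 -0.754 0.4; 0 -0.005 0.01 0 0 -0.754 0.4; 0 -0.005 0.01 0 0 -0.754 0.4; 0 -0.005 0.01 0 0 -0.754 0.4; 0 -0.005 0.01 0 0 -0.754 0.4",
)

```text
t: 19.5
eef_pos: [0.6003, -0.2834, 0.168]
ee_rot: [-0.034, 0.965, 0.009, 0.258]
wrist_force: [0.6, -0.1, -0.3]
gripper_width: 0.601
grip_force: 0.0
```

```bash
python3 - <<'E'
from h import *
a=.0719; Q=down(a,np.pi/6)*R.from_euler('z',np.pi); o=env.observe(); print(o["eef_pos"],o["qpos"].round(2),o["wrist_force"].round(1),o["gripper_width"])
print(fr([.5991,-.2803,.165],Q),fr([.5991,-.2803,.011],Q))
s=env.snapshot("scene")[:,:,::-1]; t=env.snapshot("top")[:,:,::-1]
g=lambda im,x,y,w,h,k:cv2.resize(im[y:y+h,x:x+w],(w*k,h*k),interpolation=cv2.INTER_CUBIC)
c=lambda a:np.clip(a.astype(float)*1.6,0,255).astype(np.uint8)
A=np.zeros((600,800,3),np.uint8); A[:,:450]=c(g(s,120,150,90,120,5)); A[:510,450:800]=c(g(t,295,115,70,102,5)); cv2.imwrite("pics/c7.png",A)
E
```

```text
[ 0.60028834 -0.28341073  0.16803196] [ 1.01  0.44 -0.63  1.94 -0.05  0.39  2.17] [ 0.6 -0.1 -0.3] 0.6005381248473711
[ 0.003  0.004  0.003 -0.    -0.    -0.   ] [ 0.106  0.004  0.181 -0.    -0.    -0.   ]
```

View pics/c7.png

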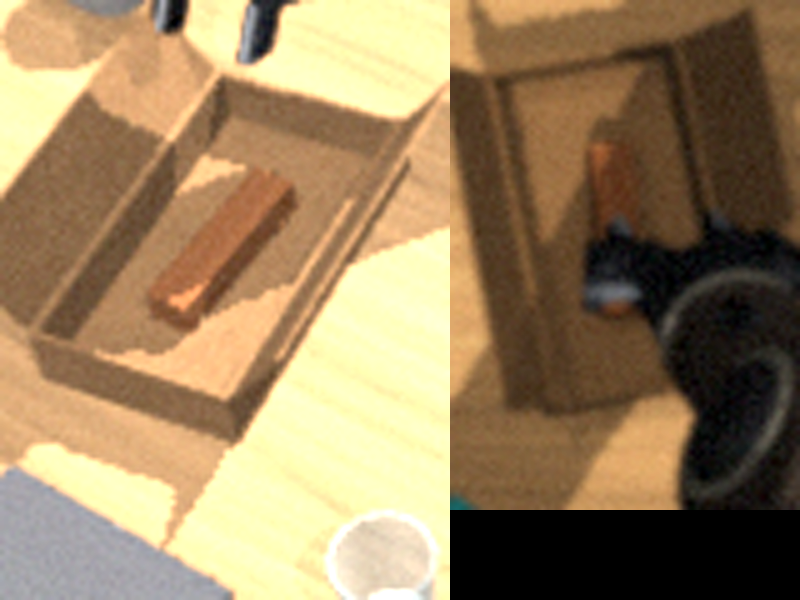

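The bar is back on the carton floor in almost the same pose: corners (255,168), (292,186) and (150,295) in the scene panel. The wrist is flipped with good margins, so I'll grasp again.

>>> servo_tool(
  motion="0.025 0.004 0.044 0 0 0 0.4; 0.05 0.004 0.086 0 0 0 0.4; 0.075 0.004 0.13 0 0 0 0.4; 0.09 0.004 0.154 0 0 0 0.4; 0.1 0.004 0.171 0 0 0 0.4; 0.106 0.004 0.181 0 0 0 0.4; 0.106 0.004 0.181 0 0 0 0.4; 0.106 0.004 0.181 0 0 0 1; 0.106 0.004 0.181 0 0 0 1; 0.106 0.004 0.181 0 0 0 1; 0.106 0.004 0.181 0 0 0 1",
  grip_force=60,
)

```text
t: 20.7
eef_pos: [0.5997, -0.2814, 0.0121]
ee_rot: [-0.035, 0.965, 0.008, 0.258]
wrist_force: [-0.0, 0.7, -0.2]
gripper_width: 0.336
grip_force: 59.0
```

```bash
python3 - <<'E'
from h import *
o=env.observe(); print(o["eef_pos"],o["qpos"].round(2),o["wrist_force"].round(1),o["gripper_width"])
print("lean",R.from_quat(o["ee_rot"]).as_matrix()[:,2])
Q=down(SA,np.pi/6)*R.from_euler('z',np.pi); q=down(.0719,np.pi/6)*R.from_euler('z',np.pi)
print(fr([.5991,-.2803,.17],q),fr([.47,-.06,.17],Q),fr(st([-.16,0,.16]),Q))
E
```

```text
[ 0.59972483 -0.28135629  0.01207331] [ 1.01  0.72 -0.65  2.02  0.99  0.13  1.26] [-0.   0.7 -0.2] 0.33638663268778596
lean [ 0.49847876  0.03368698 -0.86624714]
[-0.105  0.001 -0.183 -0.001 -0.     0.001] [ 0.025  0.306 -0.259  0.04  -0.     0.072] [ 0.044  0.615 -0.255  0.04  -0.     0.072]
```

>>> servo_tool(
  motion="-0.02 0 -0.036 0 0 0 1; -0.05 0 -0.09 0 0 0 1; -0.08 0 -0.14 0 0 0 1; -0.105 0 -0.183 0 0 0 1; -0.105 0 -0.183 0 0 0 1; 0.025 0.306 -0.259 0.04 0 0.072 1; 0.025 0.306 -0.259 0.04 0 0.072 1; 0.025 0.306 -0.259 0.04 0 0.072 1; 0.025 0.306 -0.259 0.04 0 0.072 1; 0.025 0.306 -0.259 0.04 0 0.072 1; 0.025 0.306 -0.259 0.04 0 0.072 1; 0.044 0.615 -0.255 0.04 0 0.072 1; 0.044 0.615 -0.255 0.04 0 0.072 1; 0.044 0.615 -0.255 0.04 0 0.072 1; 0.044 0.615 -0.255 0.04 0 0.072 1; 0.044 0.615 -0.255 0.04 0 0.072 1; 0.044 0.615 -0.255 0.04 0 0.072 1; 0.044 0.615 -0.255 0.04 0 0.072 1; 0.044 0.615 -0.255 0.04 0 0.072 1; 0.044 0.615 -0.255 0.04 0 0.072 1",
)

```text
t: 22.7
eef_pos: [0.442, 0.1685, 0.1593]
ee_rot: [0.049, 0.965, -0.014, 0.258]
wrist_force: [-0.2, -0.1, -0.3]
gripper_width: 0.336
grip_force: 59.5
```

```bash
python3 - <<'E'
from h import *
o=env.observe(); print(inst(o["eef_pos"]),o["qpos"].round(2),o["wrist_force"].round(1),o["gripper_width"])
Q=down(SA,np.pi/6)*R.from_euler('z',np.pi)
for p in ([-.16,0,.16],[-.16,0,.066],[-.0586,0,.066]): print(fr(st(p),Q))
E
```

```text
[-0.16051137 -0.00188053  0.15932871] [ 0.31  0.23 -1.14  2.34  1.13  0.68 -0.23] [-0.2 -0.1 -0.3] 0.33593758606567403
[-0.001  0.003 -0.    -0.001 -0.     0.   ]
[ 0.062  0.003  0.108 -0.001 -0.     0.   ]
[-0.056  0.003  0.176 -0.001 -0.     0.   ]
```

>>> servo_tool(
  motion="0.016 0.003 0.028 0 0 0 1; 0.032 0.003 0.056 0 0 0 1; 0.048 0.003 0.083 0 0 0 1; 0.062 0.003 0.108 0 0 0 1; 0.062 0.003 0.108 0 0 0 1; 0.042 0.003 0.119 0 0 0 1; 0.023 0.003 0.131 0 0 0 1; 0.003 0.003 0.142 0 0 0 1; -0.016 0.003 0.153 0 0 0 1; -0.036 0.003 0.165 0 0 0 1; -0.056 0.003 0.176 0 0 0 1; -0.056 0.003 0.176 0 0 0 1; -0.056 0.003 0.176 0 0 0 1",
)

```text
t: 24.0
eef_pos: [0.5445, 0.161, 0.0674]
ee_rot: [0.049, 0.965, -0.013, 0.259]
wrist_force: [0.4, -0.0, -1.0]
gripper_width: 0.336
grip_force: 59.6
```

```bash
python3 - <<'E'
from h import *
o=env.observe(); print(inst(o["eef_pos"]),o["qpos"].round(2),o["wrist_force"].round(1),o["gripper_width"])
Q=down(SA,np.pi/6)*R.from_euler('z',np.pi)
for p in ([-.0586,0,.066],[-.0586,0,.053],[-.0586,0,.0525]): print(fr(st(p),Q))
m=R.from_quat(o["ee_rot"]).as_matrix(); print(np.arctan2(m[1,1],m[0,1])-np.pi/2-SA, m[:,2],m[2,1])
E
```

```text
[-0.05779517  0.000918    0.067362  ] [ 0.16  0.57 -0.9   2.24  1.56  0.74 -0.45] [ 0.4 -0.  -1. ] 0.33580139084085353
[ 0.002 -0.001  0.001 -0.     0.    -0.   ]
[ 0.011 -0.001  0.016 -0.     0.    -0.   ]
[ 0.011 -0.001  0.017 -0.     0.    -0.   ]
-0.00046818892111884225 [ 0.49802247 -0.0508395  -0.86567255] -3.594531601647591e-05
```

>>> servo_tool(
  motion="0.004 -0.001 0.007 0 0 0 1; 0.008 -0.001 0.013 0 0 0 1; 0.01 -0.001 0.016 0 0 0 1; 0.01 -0.001 0.016 0 0 0 1; 0.01 -0.001 0.016 0 0 0 1",
)

```text
t: 24.5
eef_pos: [0.5434, 0.1617, 0.0519]
ee_rot: [0.048, 0.965, -0.013, 0.258]
wrist_force: [0.5, -0.2, -0.4]
gripper_width: 0.342
grip_force: 59.5
```

```bash
python3 - <<'E'
from h import *
o=env.observe(); print(inst(o["eef_pos"]),o["wrist_force"].round(1),o["wrist_torque"].round(2))
E
```

```text
[-0.05898098  0.00154012  0.05190695] [ 0.5 -0.2 -0.4] [ 0.03  0.63 -0.  ]
```

>>> servo_tool(
  motion="0 0 0 0 0 0 0.6; 0 0 0 0 0 0 0.5; 0 0 0 0 0 0 0.45; 0 0 0 0 0 0 0.45; 0 0 0 0 0 0 0.45; 0 0 -0.01 0 0 0 0.45; 0 0 -0.03 0 0 0 0.45; 0 0 -0.06 0 0 0 0.45; 0 0 -0.1 0 0 0 0.45; 0.06 0 -0.15 0 0 0 0.45; 0.12 0 -0.2 0 0 0 0.45; 0.12 0 -0.2 0 0 0 0.45; 0.12 0 -0.2 0 0 0 0.45;0.12 0 -0.2 0 0 0 0.45",
)

```text
t: 25.9
eef_pos: [0.3921, 0.1767, 0.1379]
ee_rot: [0.048, 0.964, -0.013, 0.259]
wrist_force: [0.5, -0.9, 0.2]
gripper_width: 0.551
grip_force: 0.0
```

```bash
python3 - <<'E'
from h import *
o=env.observe(); print(inst(o["eef_pos"]),o["qpos"].round(2),o["wrist_force"].round(1),o["wrist_torque"].round(2))
s=env.snapshot("scene")[:,:,::-1]; t=env.snapshot("top")[:,:,::-1]
np.save("s3.npy",s);np.save("t3.npy",t)
c=lambda a,k:np.clip(a.astype(float)*k,0,255).astype(np.uint8)
g=lambda im,x,y,w,h,k:cv2.resize(im[y:y+h,x:x+w],(w*k,h*k),interpolation=cv2.INTER_CUBIC)
A=np.zeros((600,800,3),np.uint8); A[:,:400]=g(s,240,185,80,120,5); A[:500,400:]=c(g(t,160,125,80,100,5),1.6); cv2.imwrite("pics/c8.png",A)
for z in (.045,.07):
  for p in ((-.093,.015),(-.093,-.015),(.027,.015),(.027,-.015)):
    w=st([*p,z]); print(z,p,((proj("scene",w)[0]-[240,185])*5).round(),((proj("top",w)[0]-[160,125])*5+[400,0]).round())
E
```

```text
[-0.21097005  0.00121653  0.13789147] [ 0.18  0.21 -1.14  2.43  1.18  0.69 -0.42] [ 0.5 -0.9  0.2] [ 0.03  0.51 -0.02]
0.045 (-0.093, 0.015) [360. 224.] [575. 335.]
0.045 (-0.093, -0.015) [316. 199.] [619. 340.]
0.045 (0.027, 0.015) [244. 364.] [596. 162.]
0.045 (0.027, -0.015) [199. 337.] [639. 167.]
0.07 (-0.093, 0.015) [364. 198.] [570. 331.]
0.07 (-0.093, -0.015) [320. 173.] [614. 336.]
0.07 (0.027, 0.015) [247. 339.] [591. 155.]
0.07 (0.027, -0.015) [201. 311.] [635. 160.]
```

View pics/c8.png

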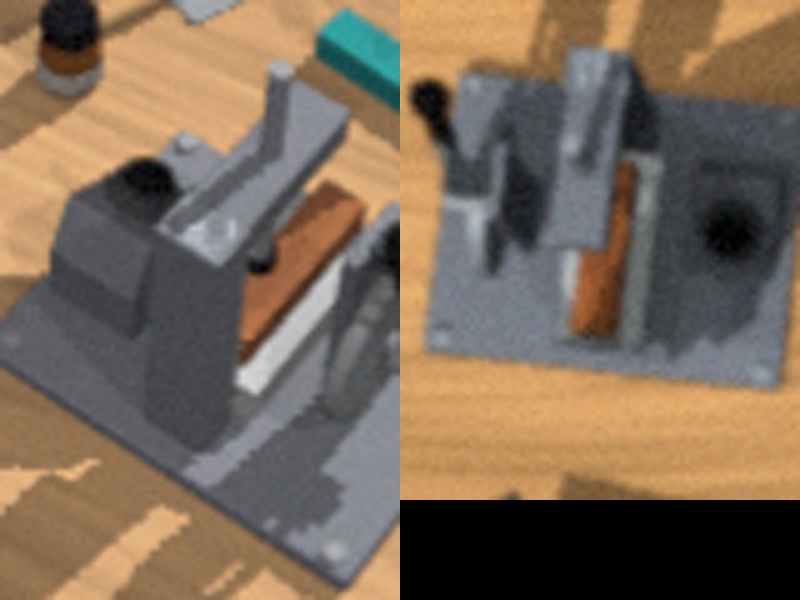

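The bar lies on the bed in line with it. Its near corners are at (570,331) and (612,338), as predicted for x ≈ -33 mm, y ≈ 0, and the far end is under the head. The knob at (430,97) is still up. Next, the button.

```bash
python3 - <<'E'
from h import *
Q=down(SA,np.arctan2(.435,.9))*R.from_euler('z',np.pi); d=np.array([.435,0,-.9]); b=np.array([-.0165,-.0849,.0928])
print(Q.as_matrix()[:,2],R.from_euler('z',SA).apply(d))
print(fr(st([-.15,-.085,.16]),Q),fr(st(b-.05*d),Q),fr(st(b-.01*d),Q))
E
```

```text
[ 0.43294218 -0.04396394 -0.90034895] [ 0.43277439 -0.0439469  -0.9       ]
[-0.085 -0.115  0.014  0.     0.035  0.   ] [-0.199 -0.115  0.114  0.     0.035  0.   ] [-0.195 -0.115  0.168  0.     0.035  0.   ]
```

>>> servo_tool(
  motion="-0.085 -0.115 0.014 0 0.035 0 1; -0.085 -0.115 0.014 0 0.035 0 1; -0.085 -0.115 0.014 0 0.035 0 1; -0.199 -0.115 0.114 0 0.035 0 1; -0.199 -0.115 0.114 0 0.035 0 1; -0.199 -0.115 0.114 0 0.035 0 1; -0.199 -0.115 0.114 0 0.035 0 1; -0.199 -0.115 0.114 0 0.035 0 1",
)

```text
t: 26.8
eef_pos: [0.5536, 0.0737, 0.1367]
ee_rot: [0.049, 0.974, -0.011, 0.222]
wrist_force: [-0.0, 0.7, -0.2]
gripper_width: -0.002
grip_force: 0.0
```

```bash
python3 - <<'E'
from h import *
Q=down(SA,np.arctan2(.435,.9))*R.from_euler('z',np.pi); d=np.array([.435,0,-.9]); b=np.array([-.0165,-.0849,.0928])
o=env.observe(); print(inst(o["eef_pos"]),o["qpos"].round(2),o["wrist_force"].round(1),o["gripper_width"])
for k in (.05,.01,0,-.006): print(fr(st(b-k*d),Q))
E
```

```text
[-0.03996254 -0.08496985  0.13667219] [ 0.5   0.4  -0.99  2.18  1.11  0.6   0.18] [-0.   0.7 -0.2] -0.0018223541967641746
[-0.003  0.    -0.     0.001 -0.001  0.   ]
[-0.003  0.     0.053  0.001 -0.001  0.   ]
[-0.003  0.     0.066  0.001 -0.001  0.   ]
[-0.003  0.     0.074  0.001 -0.001  0.   ]
```

>>> servo_tool(
  motion="-0.003 0 0.03 0 0 0 1; -0.003 0 0.05 0 0 0 1; -0.003 0 0.058 0 0 0 1; -0.003 0 0.064 0 0 0 1; -0.003 0 0.066 0 0 0 1; -0.003 0 0.066 0 0 0 1",
)

```text
t: 27.4
eef_pos: [0.5771, 0.0718, 0.0945]
ee_rot: [0.048, 0.974, -0.011, 0.223]
wrist_force: [-4.9, 0.5, 3.6]
gripper_width: -0.004
grip_force: 2.0
```

>>> servo_tool(
  motion="0 0 0.004 0 0 0 1; 0 0 0.007 0 0 0 1; 0 0 0.009 0 0 0 1; 0 0 0.009 0 0 0 1; 0 0 0.009 0 0 0 1; 0 0 0.009 0 0 0 1",
)

```text
t: 28.0
eef_pos: [0.5793, 0.0717, 0.0907]
ee_rot: [0.047, 0.973, -0.013, 0.224]
wrist_force: [-33.2, -3.1, 44.6]
gripper_width: 0.004
grip_force: 27.0
```

```bash
cat > lev.py <<'E'
from h import *
o=env.observe(); print(o["t"],inst(o["eef_pos"]),o["wrist_force"].round(1))
s=env.snapshot("scene"); t=env.snapshot("top")
for L in (1.06,.38,0):
    a=np.radians(135)-L; w=st([-.01+.14*np.cos(a),.095,.085+.14*np.sin(a)])
    for n,im in (("scene",s),("top",t)):
        u,v=proj(n,w)[0].round().astype(int); print(L,n,(u,v),im[v-1:v+2,u-1:u+2].mean().round(),end="; ")
E
python3 lev.py
```

```text
28.0 [-0.01413511 -0.08436282  0.09070956] [-33.2  -3.1  44.6]
1.06 scene (np.int64(321), np.int64(235)) 60.0; 1.06 top (np.int64(166), np.int64(144)) 110.0; 0.38 scene (np.int64(340), np.int64(212)) 25.0; 0.38 top (np.int64(162), np.int64(174)) 9.0; 0 scene (np.int64(347), np.int64(209)) 157.0; 0 top (np.int64(163), np.int64(189)) 106.0;
```

The knob is now at the 0.38 rad position in both cameras, so the foot is down. I'll retreat.

>>> servo_tool(
  motion="0 0 -0.02 0 0 0 1; 0 0 -0.05 0 0 0 1; 0 0 -0.1 0 0 0 1; 0 0 -0.15 0 0 0 1; 0.1 0 -0.22 0 0 0 1; 0.1 0 -0.22 0 0 0 1; 0.1 0 -0.22 0 0 0 1; 0.1 0 -0.22 0 0 0 1; 0.1 0 -0.22 0 0 0 1; 0.1 0 -0.22 0 0 0 1; 0.1 0 -0.22 0 0 0 1",
)

```text
t: 29.2
eef_pos: [0.4425, 0.0854, 0.204]
ee_rot: [0.048, 0.974, -0.01, 0.223]
wrist_force: [0.4, 0.1, 0.1]
gripper_width: 0.001
grip_force: 0.0
```

```bash
python3 lev.py; python3 - <<'E'
from h import *
# bar by colour in the top view, against the picture before pressing
t=env.snapshot("top").astype(int); t0=np.load("t3.npy")[:,:,::-1].astype(int)
for im in (t0,t):
    c=im[145:200,185:217]; m=(c[...,0]-c[...,2]>45); v,u=np.nonzero(m); print(m.sum(),u.mean()+185,v.mean()+145,v.min()+145,v.max()+145)
d=np.abs(t-t0).sum(2)[100:260,250:430]; print("carton/others changed px",(d>120).sum())
E
```

```text
29.2 [-0.15165208 -0.08458131  0.20398876] [0.4 0.1 0.1]
1.06 scene (np.int64(321), np.int64(235)) 57.0; 1.06 top (np.int64(166), np.int64(144)) 104.0; 0.38 scene (np.int64(340), np.int64(212)) 23.0; 0.38 top (np.int64(162), np.int64(174)) 10.0; 0 scene (np.int64(347), np.int64(209)) 149.0; 0 top (np.int64(163), np.int64(189)) 101.0; 123 197.9512195121951 182.2032520325203 160 199
155 198.6709677419355 183.14193548387095 159 199
carton/others changed px 56
```

```bash
python3 -c "
from plant import env
print(env.finish_job())"
```

```text
the job is handed in; nothing more can be done
None
```

I handed the job in at about 29 s of the 70 s. The last images show both flaps open past upright, the wooden bar flat on the bed under the foot, and the lever down at about 0.38 rad. The hand-in gave no verdict, and I could not read the foot's force on the bar directly.

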